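Seat and lock the cooker's pan support

ROBOT

A 6-joint arm with a two-finger parallel gripper is mounted at the origin on a cart in front of the work surface, level with it; the furniture and walls round the work are solid. World frame = base frame: x ahead of the robot, y to its left, z up, the work surface at z = 0. Lengths are in m, angles in rad, forces in N, time in s.
With the tool pointing down it reaches from about 0.35 to 1 m from the base axis. Payload 7.1 kg.
Tool frame: the origin (TCP) lies between the finger pads; the fingertips stand 22 mm ahead of it and the grasp point (between the pads) lies 3 mm ahead of it; z points along the fingers, y is the line along which they close (so a half turn about z gives the same grasp; the last joint's range is limited). The gripper opens to 85 mm and grips with 20 to 120 N. Pads are 22 mm wide; open, the fingers measure 114 mm over their backs; the gripper's body (76 mm by 85 mm) begins 54 mm behind the grasp point. The pads swing forward as they close: fully open they stand 13 mm farther back than shut.
Start: joints at [-1.291, 0.423, 1.63, -0, 1.089, -0.019], TCP at [0.184, -0.597, 0.253] pointing down, gripper open.
Joint ranges: [-3, 3], [-0.9, 2.11], [0.09, 2.58], [-1.31, 4.45], [0.11, 2.69], [-2.54, 2.54]. Speed limits (rad/s): [2.39, 2.39, 3.01, 3.14, 3.14, 3.14].

INTERFACE

Orientations are given as a rotation vector (axis times angle).
In Python, from rig import manip gives the robot as it stands. The module is installed in compiled form; this text tells all that it offers. Calls block until the motion is done:
- manip.move_to(position, orientation): joint-space move of the TCP to a pose.
- manip.servo_line(position, orientation=None, rate=0.15): straight line of the TCP; orientation=None keeps the orientation; rate is the mean speed in m/s.
- manip.set_joints(angles): joint-space move.
- manip.command_gripper(opening, f_grip=None): finger opening in m; f_grip is the grip in N (None keeps the last); returns when the fingers have stopped.
- manip.hold(seconds).
- manip.solve_ik(position, orientation): joint angles nearest the present ones, or None.
- manip.camera(name): name is "scene" or "top" or "wrist"; returns a dict with "image" (400x640x3 uint8, red, green, blue), "fx", "fy", "cx", "cy" (pixels), "cam_to_world" (4x4, takes a point from camera to world coordinates); the wrist camera has in their place "mount" (4x4, takes a point from camera to tool coordinates, whose origin is the TCP and whose axes are the flange's). Camera axes: x right, y down, z forward; pixel columns grow to the right and rows downward; lengths in m; the calibration is good to about 2 mm. A picture is of the moment at which its call begins: read the wrist's pose just before it. There is no depth.
A pose or a line that the arm cannot do raises manip.IKError and nothing moves.
- manip.sign_off(): hands the job in; it is judged then, once.
Readings, each from a call of its own:
- manip.get_time(): time.
- manip.get_joint_positions(): joint angles.
- manip.get_joint_vel(): joint speeds.
- manip.get_tau(): joint torques, N m.
- manip.get_position(): TCP position.
- manip.get_ee_rot(): TCP orientation.
- manip.get_contact_force(): force on the tool from outside, world axes, zero at the start.
- manip.get_torque(): the same for the moment, N m.
- manip.get_width(): finger opening in m.
- manip.get_grip_force(): force on a finger pad.
Only numpy, scipy, OpenCV 4.12 (cv2) and the standard library are available. Lean on these libraries where they do the work, as an engineer would, in place of code of your own. Each camera call takes 0.05 s, during which the arm holds its last target. There are 200 camera calls.

TASK

The pan support on the small cooker is riding up on its hidden locating peg. Push it round by its prongs, without lifting it off, until the notch in its rim drops over the peg near the mark and it sits flat; then swing the little clip fully in over the rim to lock it. Be gentle (the enamel chips if it is pushed hard), let go, and leave the other things on the worktop alone.

Things in the scene. Friction and masses are not known exactly. Their poses are not given: they have to be found in the camera images.
- stove: Round white single-burner cooker, 236 mm across, fixed. Origin: centre of its underside, z up the burner axis. Flat deck at z = 40 mm; burner drum in the middle 121 mm across, 14 mm above the deck (cap to 18 mm). Black knob on its -x side, mark on its -y side. The enamel chips: never press on it or its clip with more than 25 N.
- mark (a point): The mark: small steel rib on the deck, 104 mm from the burner axis in the cooker's -y direction. The locating peg (8 mm thick, domed, 7 mm high) stands 83 mm from the axis, hidden under the support's rim, up to 0.1 rad (8 mm) to either side of the mark; exactly where can only be felt, by turning the support until it drops.
- support: Dark cast pan support, about 0.45 kg, loose round the drum (1.5 mm play). Flat ring, radius 62 to 92 mm, 8 mm thick, with four prongs. Origin: centre of the ring's underside; z up; x points at the notch. Seated: flat, origin 40 mm above the cooker's. Unseated: rides on the peg, tilted about 0.04 rad, origin 3 to 4 mm higher. Slides with a few newtons. Never press on it with more than 20 N.
- notch (a point): Middle of the support's notch at the outer rim, 92 mm from its axis, 4 mm above its underside. Open slot 12 mm wide from radius 75 mm outward. It starts 0.5 to 1.3 rad anticlockwise (from above) of the mark, so the support must turn clockwise. Once the notch has dropped over the peg the support stops dead within its 4 mm of play.
- prong (a point): Top of one of the support's four upright prongs, 78 mm from its axis. Prongs are radial plates 8 mm thick, from radius 64 to 92 mm, standing on the ring up to 35 mm above its underside (upper arms, 25 to 35 mm high, reach in to radius 36 mm), at 45, 135, 225 (this one) and 315 degrees anticlockwise from the notch.
- clip (a joint): Swivel clip on the deck: 0 = open, lying along the rim just outside it, towards the mark; 1.57 = fully in, pointing at the burner axis over the rim, against its stop. Grows anticlockwise from above; needs about 2 N at its post, stays where left; starts at 0 to 0.25. Bar 13 mm wide, top 14.5 mm above the deck (17.5 mm at the pivot), passes over the rim only when the support is flat.
- clip_tab (a point): The clip's upright round post to push it by, 10 mm thick, 24 mm from the clip's pivot; top 38.5 mm above the deck, this point is on its axis 29.5 mm above the deck. The pivot is 107 mm from the burner axis, 27 degrees round from the mark towards the knob.
- mug: Cream mug with handle, 95 mm high; bystander. Origin: underside.
- tin: Food tin, 75 mm across, 58 mm high; bystander. Origin: underside.
- shaker: Small shaker, 44 mm across, 90 mm high; bystander. Origin: underside.
- teaspoon: Steel teaspoon, 139 mm long; bystander. Origin: underside.
- garlic: Garlic bulb, 56 mm; bystander. Origin: underside.
- jar: Glass jar with lid, 71 mm across, 110 mm high; bystander. Origin: underside.
Mind the look-alikes: they are no part of the job. Of the things that look like the support, the larger one is meant.

How it is judged:
By the outcome, as a careful person would: the job done as asked, in the order asked, and still so for the second after the job is handed in, with the robot touching nothing.
It also fails if it takes over 64 s, if anything falls off the work surface, if the arm or the gripper's body presses on something with over 40 N, if the wrist force passes 120 N, or if a joint passes its speed limit or range.

## Working session

There is one attempt and no reset: what is moved stays moved. The work goes in short steps, each a Python script; the robot and the scene stay as the last script left them, time stands still between calls to the robot, and variables do not carry over. Pictures are saved under pics/ and viewed, at most 10 in all, crops included, and the job is handed in when it is done.

```bash
mkdir -p pics; ls; python3 - <<'E'
from rig import manip
import cv2,numpy as np,pickle
print(manip.get_time())
d={}
for n in("scene","top"):
    c=manip.camera(n); d[n]=c
    cv2.imwrite(f"pics/{n}0.png",c["image"][:,:,::-1]); print(n,c["fx"],c["fy"],c["cx"],c["cy"],np.round(c["cam_to_world"],3).tolist())
pickle.dump(d,open("d.pkl","wb"))
print(manip.get_position(),manip.get_ee_rot())
E
```

```text
pics
0.0
scene 404.32684925328437 404.32684925328437 316.4467610767207 200.72612360018343 [[1.0, 0.002, 0.022, 0.504], [-0.017, -0.546, 0.837, -0.468], [0.014, -0.838, -0.546, 0.592], [0.0, 0.0, 0.0, 1.0]]
top 436.1805495042124 436.1805495042124 315.80848517503466 203.4597078711168 [[-0.019, -0.984, 0.178, 0.301], [-1.0, 0.02, 0.006, 0.327], [-0.009, -0.178, -0.984, 1.253], [0.0, 0.0, 0.0, 1.0]]
[ 0.18388194 -0.59686485  0.25262577] [-3.10526312e+00 -4.67428346e-01  2.67635110e-04]
```

View pics/scene0.png

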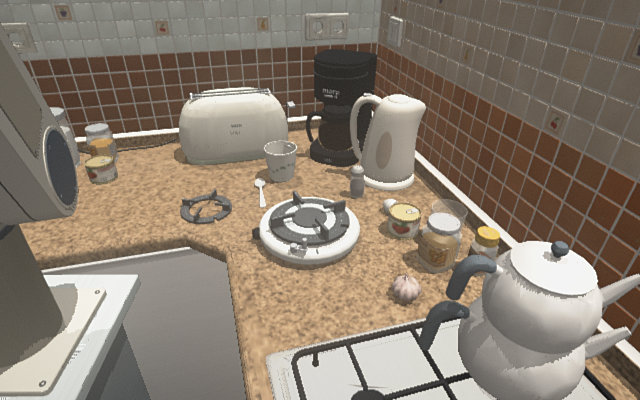

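View pics/top0.png

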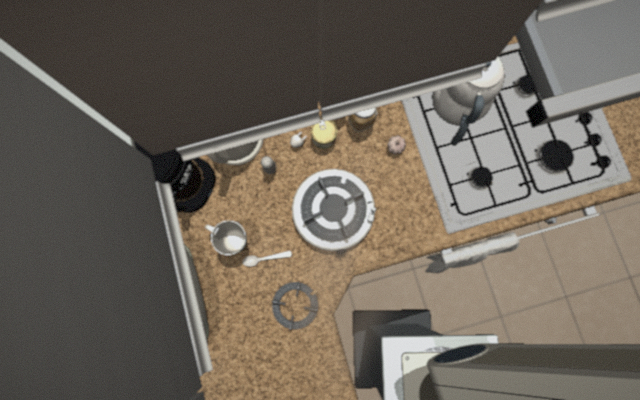

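The scene picture shows the white cooker at (310,230) and the top picture at (334,209). Its mark/clip side is at about (370,212) in top, and the smaller look-alike ring is at (296,305). Next I'll estimate the cooker centre and enlarge both views.

```bash
cat > h.py <<'E'
import numpy as np,cv2,pickle
from scipy.spatial.transform import Rotation as R
def ray(c,uv,T=None):
    T=c["cam_to_world"] if T is None else T
    d=T[:3,:3]@np.array([(uv[0]-c["cx"])/c["fx"],(uv[1]-c["cy"])/c["fy"],1]); return T[:3,3],d
def plane(c,uv,z,T=None):
    o,d=ray(c,uv,T); return o+d*(z-o[2])/d[2]
def proj(c,p,T=None):
    T=c["cam_to_world"] if T is None else T
    q=np.linalg.inv(T)@np.r_[p,1]; return np.array([c["cx"]+c["fx"]*q[0]/q[2],c["cy"]+c["fy"]*q[1]/q[2]])
E
python3 - <<'E'
from h import *
d=pickle.load(open("d.pkl","rb"))
for n,b in(("top",(280,160,390,260)),("scene",(240,185,375,275))):
    im=d[n]["image"]; x0,y0,x1,y1=b
    hsv=cv2.cvtColor(im,cv2.COLOR_RGB2HSV)
    m=((hsv[...,1]<45)&(hsv[...,2]>120)).astype(np.uint8); mm=np.zeros_like(m); mm[y0:y1,x0:x1]=m[y0:y1,x0:x1]
    cs,_=cv2.findContours(mm,cv2.RETR_EXTERNAL,cv2.CHAIN_APPROX_NONE); k=max(cs,key=cv2.contourArea)
    e=cv2.fitEllipse(cv2.convexHull(k)); print(n,e)
    for z in(0.02,0.03,0.04):
        P=np.array([plane(d[n],p[0],z) for p in cv2.convexHull(k)]); 
        c,r=cv2.minEnclosingCircle(P[:,:2].astype(np.float32)); print(z,c,r)
a=cv2.resize(d["top"]["image"][160:260,280:390],(400,364),interpolation=cv2.INTER_CUBIC)
b=cv2.resize(d["scene"]["image"][180:271,245:370],(400,291),interpolation=cv2.INTER_CUBIC)
b=cv2.copyMakeBorder(b,0,73,0,0,cv2.BORDER_CONSTANT)
cv2.imwrite("pics/crop1.png",np.hstack([a,b])[:,:,::-1])
E
```

```text
top ((333.0456237792969, 209.365966796875), (81.63639831542969, 82.966796875), 98.73001861572266)
0.02 (0.5079004168510437, 0.2845693826675415) 0.1198517382144928
0.03 (0.5062241554260254, 0.2849111258983612) 0.1188802719116211
0.04 (0.5045479536056519, 0.28525280952453613) 0.1179087683558464
scene ((309.1141052246094, 227.39015197753906), (74.10157012939453, 100.45746612548828), 90.44435119628906)
0.02 (0.49750038981437683, 0.31374427676200867) 0.1468152552843094
0.03 (0.4976055324077606, 0.30007466673851013) 0.14424969255924225
0.04 (0.49771028757095337, 0.28640493750572205) 0.14168418943881989
```

View pics/crop1.png

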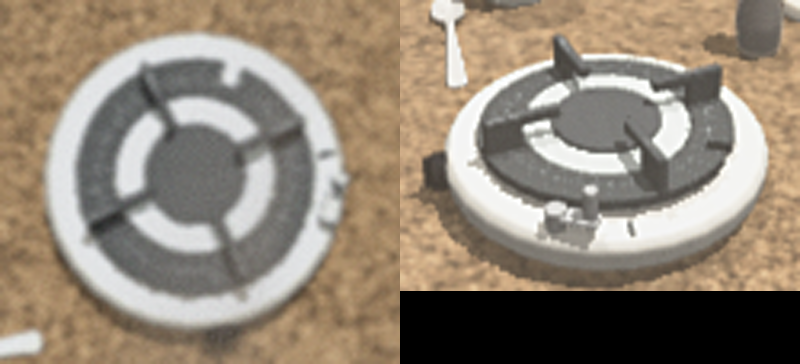

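The top crop (centre (195,180)) shows the notch at (232,72), which is world −19°, and the mark at (325,155), about −79°. The clip pivot and post are near (330,215) and (335,185). So the notch is about 1.05 rad from the mark, with prongs near 26°, 116°, 206° and 296°. Next I'll go above for one close look.

```bash
cat >> h.py <<'E'
def down(psi): return (R.from_euler('z',psi)*R.from_euler('x',np.pi)).as_rotvec()
def wT(manip,c_mount,p,r):
    T=np.eye(4);T[:3,:3]=R.from_rotvec(r).as_matrix();T[:3,3]=p; return T@c_mount
E
python3 - <<'E'
from rig import manip
from h import *
manip.move_to([0.45,-0.02,0.36],down(1.55))
manip.move_to([0.46,0.26,0.36],down(2.08))
p,r=manip.get_position(),manip.get_ee_rot()
c=manip.camera("wrist"); c["cam_to_world"]=wT(manip,c["mount"],p,r); pickle.dump(c,open("w1.pkl","wb"))
print(c["fx"],c["cx"],c["cy"],np.round(c["cam_to_world"],3).tolist(),p,manip.get_time(),manip.get_contact_force())
print(proj(c,[.504,.285,.04]))
cv2.imwrite("pics/w1.png",c["image"][:,:,::-1])
E
```

```text
344.5648598717918 324.83254933334615 195.1117562576911 [[0.873, 0.468, 0.135, 0.426], [0.487, -0.839, -0.244, 0.32], [-0.001, 0.279, -0.96, 0.479], [0.0, 0.0, 0.0, 1.0]] [0.46020047 0.25907388 0.35987543] 3.5333 [-0.49611767 -0.66228964  0.10852248]
[364.95019588 150.65057302]
```

View pics/w1.png

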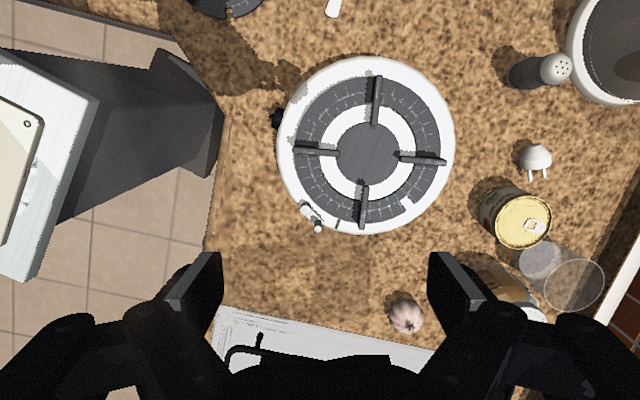

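The wrist view shows the cooker centred near (366,146), the notch at (407,203), the mark at (338,224) and the clip at (303,209) to (318,228). The prongs are at (377,85), (435,160), (362,215) and (305,150). The far prong, (377,85), is clear of obstacles, so I'll push that one.

```bash
python3 - <<'E'
from h import *
c=pickle.load(open("w1.pkl","rb")); im=c["image"]
hsv=cv2.cvtColor(im,cv2.COLOR_RGB2HSV)
m=((hsv[...,1]<45)&(hsv[...,2]>150)).astype(np.uint8); m[:40]=0;m[245:]=0;m[:,:265]=0;m[:,470:]=0
k=max(cv2.findContours(m,cv2.RETR_EXTERNAL,cv2.CHAIN_APPROX_NONE)[0],key=cv2.contourArea)
P=np.array([plane(c,q[0],.033) for q in cv2.convexHull(k)])[:,:2]
print(cv2.minEnclosingCircle(P.astype(np.float32)),np.round(cv2.fitEllipse(P.astype(np.float32)*1000)[0],1), np.round(cv2.fitEllipse(P.astype(np.float32)*1000)[1],1))
# drum cap (dark disc) 
C=np.array([.504,.285])
for n,uv,z in(("cap",(367,153),.058),("mark",(338,224),.042),("pivot",(303,209),.057),("post",(318,229),.0785),("notch",(407,203),.05),("p116",(377,79),.078),("p26",(443,161),.078),("p206",(297,150),.078),("p296",(361,224),.078)):
    q=plane(c,uv,z)[:2]; e=q-C; print(n,q.round(4),np.hypot(*e).round(4),np.degrees(np.arctan2(e[1],e[0])).round(1))
cv2.imwrite("pics/w1c.png",cv2.resize(im[50:240,265:465],(800,760),interpolation=cv2.INTER_CUBIC)[160:,:,::-1])
E
```

```text
((0.5054387450218201, 0.28206324577331543), 0.11851775646209717) [505.9 283.3] [231.3 234.6]
cap [0.5045 0.2852] 0.0005 17.7
mark [0.5232 0.1819] 0.1049 -79.5
pivot [0.4701 0.1825] 0.108 -108.3
post [0.4966 0.1754] 0.1098 -93.9
notch [0.5855 0.2537] 0.0873 -21.0
p116 [0.468  0.3626] 0.0856 114.9
p26 [0.5839 0.3223] 0.0882 25.0
p206 [0.4275 0.25  ] 0.0841 -155.4
p296 [0.5402 0.2071] 0.0858 -65.1
```

View pics/w1c.png

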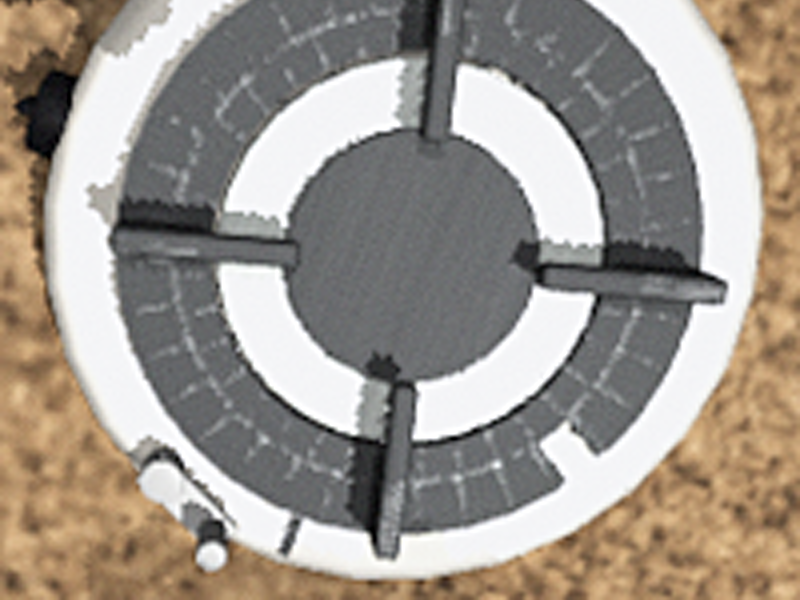

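Measured centre is C≈(0.5045,0.285), mark at −79.5°, prongs at 115°/25°/−155°/−65°, so the notch is at −20°. That means about 59°±6° of clockwise turn. I'll push the 115° prong with closed fingers along the arc, watching the force.

```bash
cat > push.py <<'E'
from rig import manip
from h import *
C=np.array([.5045,.285]); Z=.082
def pose(th,gap,z=Z,r=.078):
    t=np.radians(th); u=np.array([np.cos(t),np.sin(t)]); n=np.array([-u[1],u[0]])
    return np.r_[C+r*u+(.015+gap)*n,z],down(t+np.pi/2),n
E
python3 - <<'E'
from push import *
manip.command_gripper(0.0)
p,o,n=pose(115,.009,.15); manip.move_to(p,o)
manip.servo_line(pose(115,.009)[0],rate=.08)
F0=np.array(manip.get_contact_force()); print("F0",F0,manip.get_time(),manip.get_joint_positions()[5])
for g in np.arange(.007,-.001,-.002):
    manip.servo_line(pose(115,g)[0],rate=.03); f=np.array(manip.get_contact_force())-F0; print(round(g,3),f.round(1))
    if np.linalg.norm(f[:2])>1.5: break
th=115;log=[]
while th>115-69:
    th-=1.5 if th>115-50 else .7
    p,o,n=pose(th,0); manip.servo_line(p,o,rate=.035)
    f=np.array(manip.get_contact_force())-F0; log.append((round(115-th,1),round(f[:2]@n,1),round(np.linalg.norm(f[:2]),1),round(f[2],1)))
    if np.linalg.norm(f)>9: break
print(log,manip.get_time())
print(manip.get_position())
E
```

```text
F0 [-0.08455619  0.23857637  1.5081307 ] 6.525 -1.3730118489262828
0.007 [ 0.6  1.  -1.9]
0.005 [ 1.1 -0.5 -1.8]
0.003 [ 0.  -0.8 -1.3]
0.001 [-0.1 -0.7 -0.9]
[(1.5, np.float64(0.7), np.float64(0.9), np.float64(-1.5)), (3.0, np.float64(0.4), np.float64(0.6), np.float64(-0.9)), (4.5, np.float64(0.0), np.float64(0.2), np.float64(-1.1)), (6.0, np.float64(0.6), np.float64(1.1), np.float64(-1.8)), (7.5, np.float64(1.1), np.float64(1.2), np.float64(-2.4)), (9.0, np.float64(0.5), np.float64(0.6), np.float64(-2.5)), (10.5, np.float64(-0.3), np.float64(0.4), np.float64(-1.9)), (12.0, np.float64(1.2), np.float64(1.2), np.float64(-1.2)), (13.5, np.float64(0.2), np.float64(0.2), np.float64(-1.0)), (15.0, np.float64(0.5), np.float64(0.9), np.float64(-0.8)), (16.5, np.float64(0.5), np.float64(0.6), np.float64(-2.5)), (18.0, np.float64(-0.2), np.float64(0.2), np.float64(-1.6)), (19.5, np.float64(0.2), np.float64(0.3), np.float64(-2.3)), (21.0, np.float64(0.1), np.float64(0.4), np.float64(-0.9)), (22.5, np.float64(2.7), np.float64(2.8), np.float64(-1.4)), (24.0, np.float64(1.4), np.float64(1.4), np.
[... 1404 characters left out ...]
2, np.float64(-0.2), np.float64(0.7), np.float64(-2.0)), (55.9, np.float64(1.8), np.float64(1.8), np.float64(-1.0)), (56.6, np.float64(0.9), np.float64(1.0), np.float64(-0.7)), (57.3, np.float64(0.0), np.float64(0.4), np.float64(-1.1)), (58.0, np.float64(0.6), np.float64(0.6), np.float64(-1.6)), (58.7, np.float64(0.9), np.float64(0.9), np.float64(-2.0)), (59.4, np.float64(1.6), np.float64(1.7), np.float64(-1.3)), (60.1, np.float64(1.0), np.float64(1.1), np.float64(-2.3)), (60.8, np.float64(2.6), np.float64(3.0), np.float64(-1.4)), (61.5, np.float64(6.1), np.float64(6.2), np.float64(-1.4)), (62.2, np.float64(10.3), np.float64(10.7), np.float64(-0.1))] 20.025
[0.53875087 0.35728327 0.0820276 ]
```

The force climbed from 61° to 10 N, a dead stop within the expected window. I'll back off and check whether it's flat.

```bash
python3 - <<'E'
from push import *
th=115-62.2
manip.servo_line(pose(th,.006)[0],rate=.05); manip.servo_line(pose(th,.006,.15)[0],rate=.15)
manip.move_to([0.46,0.24,0.30],down(2.08)); 
p,r=manip.get_position(),manip.get_ee_rot()
c=manip.camera("wrist"); c["cam_to_world"]=wT(manip,c["mount"],p,r); pickle.dump(c,open("w2.pkl","wb"))
s=manip.camera("scene"); pickle.dump(s,open("s2.pkl","wb")); print(manip.get_time())
u,v=proj(c,[.504,.285,.04]); u,v=int(u),int(v); print(u,v)
v0=max(v-115,0);u0=u-125
a=cv2.resize(c["image"][v0:v0+230,u0:u0+250],(500,460),interpolation=cv2.INTER_CUBIC)
print(u0,v0,"scale2; scene crop 250,180 x2.4")
b=cv2.resize(s["image"][180:270,250:370],(300,225),interpolation=cv2.INTER_CUBIC)
b=cv2.copyMakeBorder(b,0,235,0,0,cv2.BORDER_CONSTANT)
cv2.imwrite("pics/w2.png",np.hstack([a,b])[:,:,::-1])
E
```

```text
21.825
380 144
255 29 scale2; scene crop 250,180 x2.4
```

View pics/w2.png

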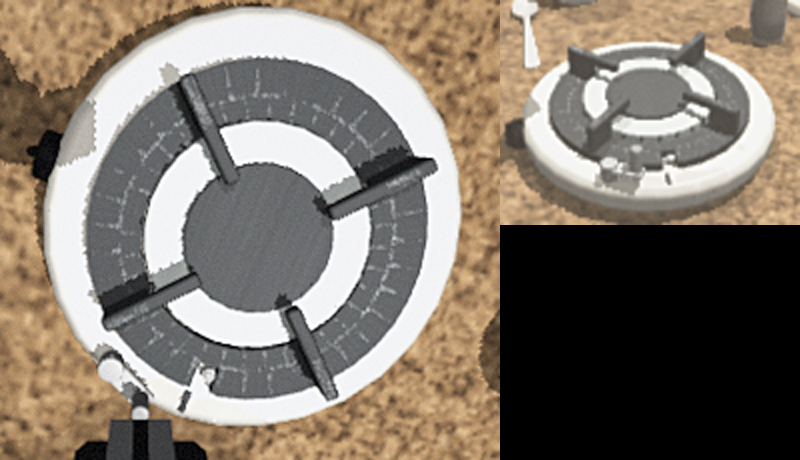

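The peg shows in the notch at (208,375) beside the mark at (185,400), and the ring looks flat. The clip pivot is at (108,368) and the post at (140,412). Next I'll swing the clip, pushing the post along its arc.

```bash
cat > clip.py <<'E'
from push import *
c=pickle.load(open("w2.pkl","rb"))
f=lambda x,y:(255+x/2,29+y/2)
pv=plane(c,f(109,367),.0575)[:2]; po=plane(c,f(140,411),.0785)[:2]; C=C
phi=np.radians(-79.5-27); P=C+.107*np.array([np.cos(phi),np.sin(phi)])
ang=lambda q:np.arctan2(*(q-P)[::-1])
a0=phi+np.pi/2
def cpose(q,gap,z=Z):  # q clip angle; tool behind post (clockwise side of pivot arc)
    a=a0+q; d=np.array([np.cos(a),np.sin(a)]); n=np.array([-d[1],d[0]])
    return np.r_[P+.024*d-(.016+gap)*n,z],down(YAW(a)),n
YAW=lambda a:a+np.pi/2
E
python3 - <<'E'
from clip import *
print("pivot",pv,P,"post",po,np.hypot(*(po-P)),"q",ang(po)-a0, np.hypot(*(po-pv)))
m=plane(c,f(185,400),.042)[:2]-C; print(np.hypot(*m),np.degrees(np.arctan2(m[1],m[0])))
for k in (1,-1):
  for q in(0,.2,.8,1.57):
    p,o,_=cpose(q,.006); a=a0+q
    j=manip.solve_ik(p,down(a+k*np.pi/2)); print(k,q,p.round(3),None if j is None else np.round(j,2))
E
```

```text
pivot [0.47178576 0.18363315] [0.47411036 0.18240629] post [0.49529977 0.17681651] 0.021914303338706823 q 0.03005442036936068 0.02448213601626272
0.10407955411897245 -80.14940527769562
1 0 [0.491 0.154 0.082] [0.28 0.54 1.97 0.   0.64 0.57]
1 0.2 [0.496 0.158 0.082] [ 0.29  0.54  1.95 -0.    0.65  0.37]
1 0.8 [0.506 0.175 0.082] [ 0.31  0.56  1.92 -0.    0.66 -0.2 ]
1 1.57 [0.502 0.199 0.082] [ 0.36  0.56  1.91  0.    0.67 -0.93]
-1 0 [0.491 0.154 0.082] None
-1 0.2 [0.496 0.158 0.082] None
-1 0.8 [0.506 0.175 0.082] None
-1 1.57 [0.502 0.199 0.082] [0.36 0.56 1.91 0.   0.67 2.22]
```

```bash
sed -i 's/^ang=/P=(P+pv)\/2\nang=/; s/P+.024\*d/P+.028*d/; s/gap,z=Z)/gap,z=.086)/' clip.py
python3 - <<'E'
from clip import *
p,o,n=cpose(0,.010,.15); manip.move_to(p,o); manip.servo_line(cpose(0,.010)[0],rate=.08)
manip.hold(.2); F0=np.mean([manip.get_contact_force() for _ in range(1)],axis=0)
print(F0,manip.get_time())
log=[];q=0.
manip.servo_line(cpose(0,.004)[0],rate=.03)
while q<1.85:
    q+=.08 if q<1.35 else .03
    p,o,n=cpose(q,0); manip.servo_line(p,o,rate=.035)
    f=np.array(manip.get_contact_force())-F0; log.append((round(q,2),float(round(-f[:2]@n,1)),float(np.linalg.norm(f).round(1))))
    if np.linalg.norm(f)>9: break
print(log,manip.get_time())
manip.servo_line(cpose(q,.008)[0],rate=.05); manip.servo_line(cpose(q,.008,.15)[0],rate=.15)
manip.move_to([0.46,0.24,0.30],down(2.08)); 
p,r=manip.get_position(),manip.get_ee_rot()
c=manip.camera("wrist"); c["cam_to_world"]=wT(manip,c["mount"],p,r); pickle.dump(c,open("w3.pkl","wb"))
s=manip.camera("scene"); print(manip.get_time(),manip.get_contact_force())
a=cv2.resize(c["image"][29:259,255:505],(500,460),interpolation=cv2.INTER_CUBIC)
b=cv2.resize(s["image"][180:270,250:370],(300,225),interpolation=cv2.INTER_CUBIC)
b=cv2.copyMakeBorder(b,0,235,0,0,cv2.BORDER_CONSTANT)
cv2.imwrite("pics/w3.png",np.hstack([a,b])[:,:,::-1])
E
```

```text
[-0.17651252  0.50921097  0.50965604] 23.7167
[(0.08, 0.3, 0.4), (0.16, 1.6, 1.9), (0.24, 1.5, 1.8), (0.32, 2.1, 2.1), (0.4, 0.8, 1.1), (0.48, 2.1, 2.2), (0.56, 1.5, 2.3), (0.64, 1.7, 1.7), (0.72, 2.3, 2.7), (0.8, 2.3, 2.4), (0.88, 1.6, 2.0), (0.96, 1.9, 2.1), (1.04, 0.9, 1.7), (1.12, 1.7, 1.8), (1.2, 2.7, 2.8), (1.28, 1.7, 1.9), (1.36, 2.8, 3.2), (1.39, 1.8, 2.2), (1.42, 1.7, 2.2), (1.45, 2.9, 3.1), (1.48, 2.2, 2.7), (1.51, 2.5, 2.7), (1.54, 2.1, 2.6), (1.57, 2.3, 2.8), (1.6, 5.9, 6.4), (1.63, 8.0, 8.8), (1.66, 10.0, 11.1)] 30.9
32.7917 [ 0.29047757 -0.44416306 -0.58771859]
```

View pics/w3.png

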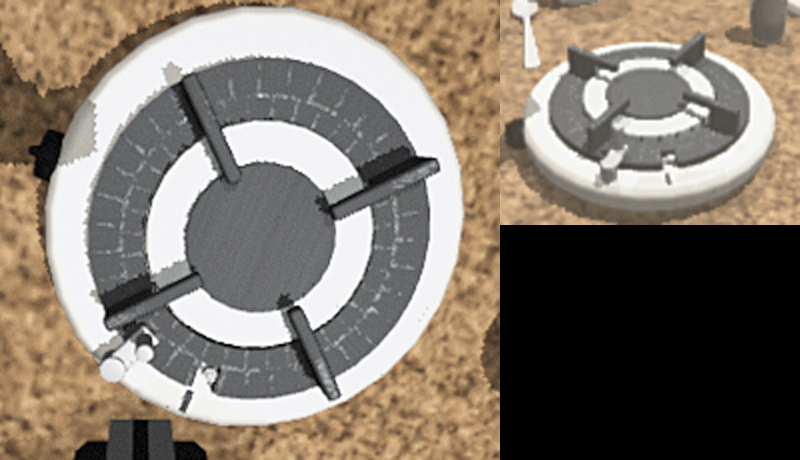

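The clip now lies over the rim with its post at (145,350), pointing at the axis. It met its stop at q≈1.58. The notch still sits over the peg at (208,373), and the gripper is clear.

```bash
python3 -c "
from rig import manip
print(manip.sign_off())"
```

```text
the job is handed in; nothing more can be done
None
```

The job is handed in: the support is turned until its notch dropped over the peg and looks flat in the camera views, the clip is swung in to its stop, and the highest force read was about 11 N, with nothing else touched.

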